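# Put the wall box away in the case with the doubtful catch

## Task

Slide the cover of the grey parts case right open, put the white wall box inside flat on the floor of the case, and slide the cover fully shut again. The flip lever on the case may or may not be holding the cover, and nothing shows which of its two sides is the holding one: try the cover gently, never force the cover while it is held or the lever against its stops, and flip the lever to its other side if it does not give. Leave the bulb lamp and the paper cup standing where they are.

Things in the scene. Friction and masses are not known exactly. Their poses are not given: they have to be found in the camera images.
- parts_case: Grey steel case fixed to the bench, 195 (its x) by 320 (its y) by 70 mm high; origin under the centre of its footprint, z up, y along its length. Its -y half is the open-topped store, its +y half a closed deck 70 mm high. Along its back (x 42.5 to 97.5 mm) runs a closed channel 80 mm high that carries the flip lever.
- store_floor (a point): Centre of the floor of the store, at x -27.5, y -77.5 mm of the case, 5 mm above the bench, axes as the case's. The store is inside 130 (x) by 155 mm (y), walls 5 mm thick, rim 70 mm above the bench.
- cover (a joint): How far the cover has slid, m: 0 shut over the store, 0.145 fully open over the deck. It opens towards the case's +y, with about 1.5 N of friction plus 4 N per m/s, and stays where it is left. Held by the catch it gives 4 to 5 mm, then stops; pulling on strains the catch. Not held, it slides all the way. With the cover shut the lever flips freely.
- cover_grip (a point): Centre of the black upright grip on the aluminium cover: a bar 80 mm long (case x), 14 mm thick (case y), 35 mm high, from 78 to 113 mm above the bench, in the middle of the cover (136 by 158 mm, 6 mm thick, upper face at 78 mm). This point is 95.5 mm above the bench, at x -27.5 mm of the case and, shut, y -80 mm.
- catch: Black flip lever on the channel: a plate 10 mm thick, 26 mm wide (case y), 64 mm long; origin on its hinge, z along the plate to its free end. It always leans 0.6 rad towards the case's +x or -x; pushed past upright it falls to the other side and stays by its weight. One side holds the cover, the other frees it; which is which differs from start to start and shows nowhere.
- catch_hinge (a point): Hinge of the flip lever, fixed on the case at x 70, y 60 mm, 88 mm above the bench, its axis along the case's y, between two fixed cheeks centred 20 mm either side along y (each 24 mm in x, 8 mm in y, top 106 mm above the bench).
- catch_tip (a point): Middle of the free end of the flip lever, 64 mm from its hinge; leaning, it is 36 mm to the case's +x or -x of the hinge and about 141 mm above the bench. Push the lever only a little past upright and let it fall: pressing it on against its end stop strains it.
- wall_box: White plastic wall box, open on top, 100 (its x) by 60 (its y) by 42 mm high, walls 4 mm, about 120 g; origin at the centre of its underside. It lies loose on the bench.
- test_lamp: Bulb in a round black holder, 119 mm tall, base 72 mm across, loose; origin under its base. Leave it alone.
- paper_cup: Blue paper cup, 92 mm tall, 78 mm across, loose; origin under its base. Leave it alone.

How it is judged (in metres and radians):
On the way, in this order (a step that is already met when the one before it is completed fails the run):
1. the cover has been slid open (at least 120 mm) (value of joint cover above 0.12 m), for 0.1 s.
2. the wall box rests flat on the floor of the store, upright, let go, with the cover open (x of wall_box in the frame of parts_case between -0.0775 and 0.0225 m and y of wall_box in the frame of parts_case between -0.135 and -0.02 m and z of wall_box in the frame of parts_case below 0.01 m and angle between wall_box's own z axis and vertical below 0.1 rad and linear speed of wall_box below 0.02 m/s and value of joint cover above 0.1 m and contact force between the fingers and wall_box below 0.05 N), for 0.1 s.
At the end, for the whole second after the job is handed in: The wall box rests upright and still on the floor of the store (underside within 5 mm of the floor, tilt under 0.1 rad) and the cover is shut to within 8 mm (x of wall_box in the frame of parts_case between -0.0775 and 0.0225 m and y of wall_box in the frame of parts_case between -0.135 and -0.02 m and z of wall_box in the frame of parts_case below 0.01 m and angle between wall_box's own z axis and vertical below 0.1 rad and linear speed of wall_box below 0.02 m/s and value of joint cover below 0.008 m); the robot touches nothing.
It fails at once if the catch is strained: more than 50 N on the lever or on its hidden tongue, by the held cover or by the robot (contact force between catch and anything else above 50 N).
It fails at once if the bulb lamp is shifted more than 40 mm or tipped (distance of test_lamp from where it was at the start of the episode above 0.04 m or angle between test_lamp's own z axis and vertical above 0.5 rad).
It fails at once if the paper cup is shifted more than 40 mm or tipped (distance of paper_cup from where it was at the start of the episode above 0.04 m or angle between paper_cup's own z axis and vertical above 0.5 rad).
It also fails if it takes over 72 s, if anything falls off the work surface, if the arm or the gripper's body presses on something with over 40 N, if the wrist force passes 120 N, or if a joint passes its speed limit or range.

## Robot

A 6-joint arm with a two-finger parallel gripper is mounted at the origin on the work surface. World frame = base frame: x ahead of the robot, y to its left, z up, the work surface at z = 0. Lengths are in mm, angles in degrees, forces in N, time in s.
With the tool pointing down it reaches from about 350 to 850 mm from the base axis. Payload 8.1 kg.
Tool frame: the origin (TCP) lies at the very end of the fingers, on their centre line; the grasp point (between the pads) lies 19 mm behind it; z points along the fingers, y is the line along which they close (so a half turn about z gives the same grasp; the last joint's range is limited). The gripper opens to 85 mm and grips with 20 to 120 N. Pads are 22 mm wide; open, the fingers measure 114 mm over their backs; the gripper's body (76 mm by 85 mm) begins 54 mm behind the grasp point. The pads swing forward as they close: fully open they stand 13 mm farther back than shut.
Start: joints at [58.19, 7.471, 85.268, -0, 87.261, -4.893], TCP at [271.605, 535.01, 231.292] pointing down, gripper open.
Joint ranges: [-169.43, 169.43], [-51.17, 129.36], [1.28, 143.12], [-76.62, 256.62], [0, 156.53], [-152.29, 152.29]. Speed limits (degrees/s): [136.94, 136.94, 159.86, 180, 180, 180].

## Interface

Orientations are given as [roll, pitch, yaw] about the fixed x, y, z axes, in that order (R = Rz(yaw) Ry(pitch) Rx(roll)).
In Python, from bench import sense, eyes, job, models gives the robot as it stands. The module is installed in compiled form; this text tells all that it offers.
- The arm moves only by the tool apply_moves, never from a script. Its argument "rows" is a list of rows, each a list of 6 numbers: the shift along the tool's x, y, z in mm, then the turn, a rotation vector about the tool's x, y, z in rad. In form: [[dx, dy, dz, rx, ry, rz], ...]. A call has exactly 5 rows; each row shifts and turns the commanded pose from where the row before left it, along the tool's axes as they then stand; what a row does not reach is not made up. A row lasts 1/8 s, in which the tool goes at most 62.5 mm and 10.7 degrees, less where a joint would pass 70% of its speed; a pose out of reach is approached as far as the arm can. A call is refused whole if a number of a shift passes 62.5 or a number of a turn 0.188, either way. A call with a gripper value outside its range is refused whole. "fingers" is the finger opening in mm, from 0 to 85.4, set as the call begins (left out, the last holds). The fingers move at their own pace and stop on an object; "grip_force" is the grip in N (left out, the last holds). Time passes only in rows, so rows that do not move let the fingers close, or fill a call up. It gives the time, the measured TCP pose, the force, the opening and the grip force at its end, in the units of the state.
- sense(): the state, without advancing time (a new reading comes with each control period).
- eyes.snapshot(name): name is "scene" or "top" or "wrist"; returns (picture, depth): 400x640x3 uint8, red, green, blue; 400x640 float32, mm along the optical axis (not along the pixel's ray), 0 where there is no reading.
- eyes.get_calibration(name): a dict with "intrinsics" (3x3 intrinsics, pixels), "R" (3x3) and "t" (3): a world point X has camera coordinates R X + t; the wrist camera has in their place "mount" (4x4, takes a point from camera to tool coordinates, whose origin is the TCP and whose axes are the flange's). Camera axes: x right, y down, z forward; pixel columns grow to the right and rows downward; lengths in mm; the calibration is good to about 2 mm. A picture is of the moment at which its call begins: read the wrist's pose just before it. get_calibration takes no time and is no camera call.
- job.hand_in(): hands the job in; it is judged then, once.
Trained networks look in the newest picture that a camera, given by its name, has taken for a name from the list of things; names that differ only in an ending like _2 or _b are one class to them, and where a whole thing is asked for, a point or a joint stands for the part that bears it (a point fixed in the world has none). Each returns a list of dicts, best first, with "confidence" (0 to 1); they miss things now and then, are a little off and sometimes report something else, mostly with a low value. They report only what shows in the picture. A call takes as long as a camera call.
- models.boxes_of(name, camera): "xyz" ([x, y, z] in mm, in world coordinates, good to about 4 mm: the middle of the surface that is visible of it).
- models.cut_out(name, camera): "pixels" (400x640 bool, what is visible of it).
- models.place_of(name, camera): "xyz" ([x, y, z] in mm, in world coordinates, good to about 4 mm: a listed point, or the origin of a listed thing).
The state is a dict: "time": time; "joint_pos": joint angles; "qd": joint speeds; "joint_efforts": joint torques, N m; "tool_pos": TCP position; "tcp_rot": TCP orientation; "ft_force": force on the tool from outside, world axes, zero at the start; "wrist_torque": the same for the moment, N m; "finger_gap": finger opening in mm; "grip_force": force on a finger pad.
Only numpy, scipy, OpenCV 4.12 (cv2) and the standard library are available. Lean on these libraries where they do the work, as an engineer would, in place of code of your own. Each camera call takes 0.05 s, during which the arm holds its last target. There are 200 camera calls.

## Working session

There is one attempt and no reset: what is moved stays moved. The work goes in short steps, Python scripts to look and compute and a tool call to move; the robot and the scene stay as the last step left them, time stands still between calls to the robot, and variables do not carry over. Pictures are saved under pics/ and viewed, at most 10 in all, crops included, and the job is handed in when it is done.

Besides the shell and the picture viewer there is one more tool, called after "Emit:" as name([rows], argument=value, ...), one row to a line, values as JSON. apply_moves: Moves the arm, as the interface text tells. Its arguments: {"type":"object","properties":{"rows":{"type":"array"},"fingers":{"type":"number"},"grip_force":{"type":"number"}},"required":["rows"]}

```bash
mkdir -p pics; python3 - <<'E'
from bench import sense, eyes, job, models
import cv2,numpy as np
s=sense();print(s['time'],s['tool_pos'],s['tcp_rot'])
ims=[]
for c in ("top","scene"):
    p,d=eyes.snapshot(c);cv2.imwrite(f"pics/{c}0.png",p[:,:,::-1])
    for n in ("parts_case","cover_grip","store_floor","catch_hinge","catch_tip","wall_box","test_lamp","paper_cup"):
        r=models.place_of(n,c);print(c,n,[(np.round(q['xyz']).tolist(),round(q['confidence'],2)) for q in r[:2]])
print(sense()['time'])
E
```

```text
0.0 [271.30824265 534.51968484 230.20521176] [-1.79890044e+02 -9.78132998e-03  1.53081176e+02]
top parts_case [([538.0, 115.0, 3.0], 0.72)]
top cover_grip [([494.0, 40.0, 94.0], 0.91)]
top store_floor [([528.0, -343.0, 1.0], 0.44)]
top catch_hinge [([622.0, 160.0, 90.0], 0.69)]
top catch_tip [([654.0, 153.0, 141.0], 0.59)]
top wall_box [([527.0, -345.0, -3.0], 0.98)]
top test_lamp [([706.0, -256.0, -2.0], 0.87)]
top paper_cup [([475.0, 426.0, -0.0], 0.63)]
scene parts_case [([534.0, 113.0, -3.0], 0.78)]
scene cover_grip [([490.0, 40.0, 93.0], 0.67), ([475.0, 431.0, 7.0], 0.17)]
scene store_floor []
scene catch_hinge [([618.0, 160.0, 85.0], 0.64)]
scene catch_tip [([659.0, 152.0, 141.0], 0.39)]
scene wall_box [([522.0, -346.0, -3.0], 0.86)]
scene test_lamp [([703.0, -257.0, 2.0], 0.61)]
scene paper_cup [([477.0, 429.0, 4.0], 0.7)]
0.9
```

View pics/top0.png

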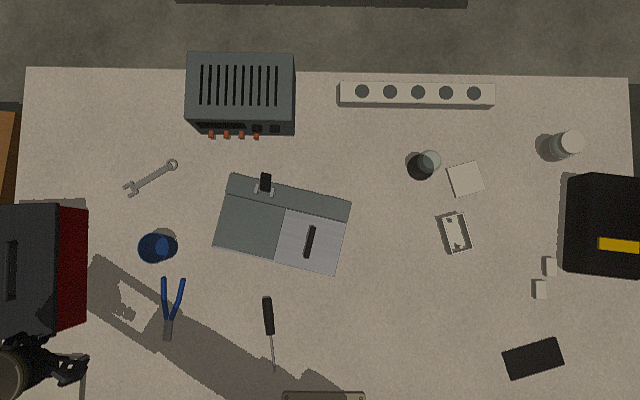

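```bash
cat > h.py <<'E'
from bench import sense, eyes, job, models
import cv2,numpy as np
from scipy.spatial.transform import Rotation as Ro
def cloud(c,d,T=None):
    k=eyes.get_calibration(c);K=k['intrinsics']
    v,u=np.mgrid[:400,:640];P=np.stack([(u-K[0,2])/K[0,0]*d,(v-K[1,2])/K[1,1]*d,d],-1)
    if T is None: return (P-k['t'])@k['R']
    M=k['mount'];P=P@M[:3,:3].T+M[:3,3]
    return P@T[0].T+T[1]
def pose():
    s=sense();return Ro.from_euler('xyz',s['tcp_rot'],degrees=True).as_matrix(),np.array(s['tool_pos'])
def rect(xy):
    r=cv2.minAreaRect(xy.astype(np.float32));return np.round(r[0],1),np.round(r[1],1),round(r[2],1)
def to_tool(goal,yaw=None):
    R,t=pose();d=R.T@(np.array(goal)-t)
    out=[np.round(d,1)]
    if yaw is not None:
        G=Ro.from_euler('xyz',[180,0,yaw],degrees=True).as_matrix()
        out.append(np.round(Ro.from_matrix(R.T@G).as_rotvec(),3))
    return out
E
python3 - <<'E'
from h import *
p,d=eyes.snapshot("top");C=cloud("top",d);ok=d>0
for n in ("wall_box","cover_grip","parts_case","catch","cover"):
    r=models.cut_out(n,"top")
    if not r: print(n,None);continue
    m=r[0]['pixels']&ok;z=C[...,2][m]
    print(n,round(r[0]['confidence'],2),m.sum(),np.percentile(z,[2,25,50,75,98]).round(),rect(C[m][:,:2]))
    top={'wall_box':(34,50),'cover_grip':(105,120),'cover':(72,83),'parts_case':(62,90),'catch':(110,150)}[n]
    q=C[m&(C[...,2]>top[0])&(C[...,2]<top[1])]
    if len(q)>4: print('  band',len(q),rect(q[:,:2]),q.mean(0).round())
near=(np.abs(C[...,0]-492)<70)&(np.abs(C[...,1]-40)<70)&(C[...,2]>105)&(C[...,2]<120)
print('grip',rect(C[near][:,:2]),C[near].mean(0))
print(to_tool([492,40,200]))
E
```

```text
wall_box 0.83 1081 [-0.  4.  9. 34. 44.] (array([ 521.5, -350.8]), array([106.5,  79.1]), 15.2)
  band 266 (array([ 521.3, -343.1]), array([100.3,  61.5]), 15.9) [ 521. -342.   40.]
cover_grip 0.63 3310 [ 74.  77.  78.  80. 113.] (array([492.4,  43.6]), array([158.8, 135.6]), 77.7)
  band 189 (array([492.5,  42.7]), array([13.9, 79.2]), 77.4) [492.  43. 113.]
parts_case 0.72 9612 [ 67.  71.  77.  80. 113.] (array([539.7, 115.4]), array([336.9, 210.1]), 75.9)
  band 9107 (array([537.2, 114.2]), array([320.1, 194.7]), 77.1) [535. 115.  75.]
catch 0.78 224 [ -1. 104. 119. 134. 144.] (array([649.5, 157.3]), array([70. , 36.4]), 14.8)
  band 149 (array([641.1, 152.6]), array([25.3, 33.1]), 82.4) [641. 152. 129.]
cover 0.92 3490 [ 71.  77.  78.  80. 113.] (array([488.3,  41.1]), array([167.3, 149.8]), 76.1)
  band 3208 (array([494.1,  43.6]), array([160.6, 141.3]), 77.3) [492.  43.  78.]
grip (array([492.5,  42.7]), array([13.9, 79.2]), 77.4) [492.22251727  42.73066877 112.76497313]
[array([-420.6, -341.6,   31.3])]
```

The top view shows the case tilted about -12.7° at (240,222) px, with the lever at (265,182) leaning to the case's +x. The cover is shut, with its grip at (309,242). The wall box is at (455,233) and the cup at (157,247). What looks like the lamp is at (423,165), close to the box.

Emit:
apply_moves([
  [-41,-34,0,0,0,0],
  [-41,-34,0,0,0,0],
  [-41,-34,0,0,0,0],
  [-41,-34,0,0,0,0],
  [-41,-34,0,0,0,0],
], fingers=60, grip_force=40)

```text
time: 1.82
tool_pos: [377.9, 289.1, 231.5]
tcp_rot: [180.0, 0.0, 153.1]
ft_force: [1.0, 0.5, -0.2]
finger_gap: 60.2
grip_force: 0.0
```

Emit:
apply_moves([
  [-41,-34,0,0,0,0],
  [-41,-34,0,0,0,0],
  [-41,-34,0,0,0,0],
  [-41,-34,0,0,0,0],
  [-41,-34,0,0,0,0],
])

```text
time: 2.45
tool_pos: [483.8, 44.5, 231.6]
tcp_rot: [180.0, 0.0, 153.1]
ft_force: [0.8, -0.3, 0.4]
finger_gap: 59.8
grip_force: 0.0
```

Emit:
apply_moves([
  [0,0,15,0,0,-0.124],
  [0,0,15,0,0,-0.124],
  [0,0,0,0,0,0],
  [0,0,0,0,0,0],
  [0,0,0,0,0,0],
])

```text
time: 3.08
tool_pos: [483.7, 46.5, 202.2]
tcp_rot: [180.0, 0.1, 167.2]
ft_force: [-0.9, 0.2, -0.1]
finger_gap: 60.1
grip_force: 0.0
```

```bash
python3 - <<'E'
from h import *
T=pose();print(T[1],sense()['tcp_rot'],sense()['ft_force'],sense()['finger_gap'])
p,d=eyes.snapshot("wrist");C=cloud("wrist",d,T);cv2.imwrite("pics/w0.png",p[:,:,::-1])
m=(d>0)&(np.hypot(C[...,0]-492,C[...,1]-43)<70)&(C[...,2]>104)&(C[...,2]<122)
print('grip',m.sum(),rect(C[m][:,:2]),np.median(C[m],0))
print(to_tool([485,44.5,88],167.4))
E
```

```text
[483.73028021  46.45534546 202.23412766] [1.79983542e+02 8.23946856e-02 1.67229646e+02] [-0.93484526  0.16377566 -0.06512428] 60.10831010797937
grip 1379 (array([495.,  43.]), array([13.6, 79.4]), 77.5) [492.39551994  43.73632929 112.506213  ]
[array([ -1.6,  -1.7, 114.2]), array([ 0.   ,  0.001, -0.003])]
```

Emit:
apply_moves([
  [-1,-1,35,0,0,0],
  [-1,-1,35,0,0,0],
  [0,0,30,0,0,0],
  [0,0,14,0,0,0],
  [0,0,0,0,0,0],
])

```text
time: 3.75
tool_pos: [484.3, 43.9, 86.9]
tcp_rot: [-180.0, -0.1, 167.3]
ft_force: [0.0, 0.4, 0.4]
finger_gap: 59.8
grip_force: 0.0
```

Emit:
apply_moves([
  [0,0,0,0,0,0],
  [0,0,0,0,0,0],
  [0,0,0,0,0,0],
  [0,0,0,0,0,0],
  [0,0,0,0,0,0],
], fingers=5, grip_force=30)

```text
time: 4.38
tool_pos: [485.8, 44.3, 88.6]
tcp_rot: [179.9, 0.1, 167.3]
ft_force: [-1.2, 3.7, 6.0]
finger_gap: 13.4
grip_force: 32.3
```

Emit:
apply_moves([
  [0,1,0,0,0,0],
  [0,1,0,0,0,0],
  [0,1,0,0,0,0],
  [0,0,0,0,0,0],
  [0,0,0,0,0,0],
])

```text
time: 5.0
tool_pos: [486.3, 46.5, 88.6]
tcp_rot: [-180.0, 0.1, 167.3]
ft_force: [-2.0, 0.1, 6.9]
finger_gap: 13.5
grip_force: 32.4
```

Emit:
apply_moves([
  [0,1,0,0,0,0],
  [0,1,0,0,0,0],
  [0,1,0,0,0,0],
  [0,0,0,0,0,0],
  [0,0,0,0,0,0],
])

```text
time: 5.62
tool_pos: [486.9, 49.5, 88.6]
tcp_rot: [-180.0, 0.1, 167.3]
ft_force: [-1.6, -0.8, 7.7]
finger_gap: 13.1
grip_force: 32.4
```

Emit:
apply_moves([
  [0,1,0,0,0,0],
  [0,1,0,0,0,0],
  [0,0.5,0,0,0,0],
  [0,0,0,0,0,0],
  [0,0,0,0,0,0],
])

```text
time: 6.25
tool_pos: [487.5, 51.8, 88.6]
tcp_rot: [-180.0, 0.1, 167.3]
ft_force: [-2.8, -1.1, 7.5]
finger_gap: 13.1
grip_force: 32.4
```

Emit:
apply_moves([
  [0,1,0,0,0,0],
  [0,1,0,0,0,0],
  [0,1,0,0,0,0],
  [0,1,0,0,0,0],
  [0,0,0,0,0,0],
])

```text
time: 6.88
tool_pos: [488.4, 55.8, 88.6]
tcp_rot: [-180.0, 0.1, 167.3]
ft_force: [-2.4, 0.1, 6.2]
finger_gap: 13.4
grip_force: 32.4
```

The cover is free, so I'll slide it open.

Emit:
apply_moves([
  [0,8,0,0,0,0],
  [0,16,0,0,0,0],
  [0,16,0,0,0,0],
  [0,16,0,0,0,0],
  [0,14,0,0,0,0],
])

```text
time: 7.5
tool_pos: [503.8, 124.6, 88.6]
tcp_rot: [-180.0, 0.1, 167.3]
ft_force: [-1.8, -1.7, 7.1]
finger_gap: 13.4
grip_force: 32.5
```

Emit:
apply_moves([
  [0,14,0,0,0,0],
  [0,16,0,0,0,0],
  [0,16,0,0,0,0],
  [0,10,0,0,0,0],
  [0,3,0,0,0,0],
])

```text
time: 8.12
tool_pos: [516.8, 182.3, 88.6]
tcp_rot: [180.0, 0.1, 167.3]
ft_force: [-1.8, -2.0, 7.1]
finger_gap: 13.4
grip_force: 32.5
```

```bash
python3 - <<'E'
from h import *
s=sense();print(s['tool_pos'],s['ft_force'])
p,d=eyes.snapshot("top");C=cloud("top",d);cv2.imwrite("pics/t1.png",p[100:300,180:520,::-1])
m=(d>0)&(np.abs(C[...,0]-521)<75)&(np.abs(C[...,1]+343)<75)&(C[...,2]>35)&(C[...,2]<48)
print('box',m.sum(),rect(C[m][:,:2]),np.median(C[m],0))
m=(d>0)&(np.hypot(C[...,0]-590,C[...,1]+300)<160)&(C[...,2]>60)
print('tall',rect(C[m][:,:2]),C[m].max(0),C[m].min(0))
E
```

```text
[516.80920416 182.34962789  88.62051138] [-1.83742071 -1.99308708  7.10066757]
box 264 (array([ 521.4, -342.5]), array([99.7, 61.2]), 15.9) [ 519.65687183 -341.27219538   40.59154628]
tall (array([ 700. , -255.1]), array([56.4, 56.6]), 83.8) [ 729.17158192 -226.52838116  119.50712198] [ 671.76351704 -282.36606517   76.77732382]
```

View pics/t1.png

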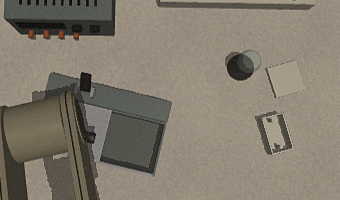

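Cover is about 141 mm open and the store shows clear at crop (132,140). The box and lamp have not moved. Next: release and go to the box.

Emit:
apply_moves([
  [0,0,0,0,0,0],
  [0,0,0,0,0,0],
  [0,0,-25,0,0,0],
  [0,0,-35,0,0,0],
  [0,0,-40,0,0,0],
], fingers=82)

```text
time: 8.8
tool_pos: [515.2, 181.4, 187.4]
tcp_rot: [-179.9, -0.1, 167.3]
ft_force: [0.8, -0.9, -0.4]
finger_gap: 81.9
grip_force: 0.0
```

Emit:
apply_moves([
  [-12,-51,0,0,0,0],
  [-12,-51,0,0,0,0],
  [-12,-51,0,0,0,0],
  [-12,-51,0,0,0,0],
  [-12,-51,0,0,0,0],
])

```text
time: 9.43
tool_pos: [517.9, -81.9, 187.2]
tcp_rot: [-180.0, -0.0, 167.3]
ft_force: [0.5, -0.0, 1.3]
finger_gap: 81.9
grip_force: 0.0
```

Emit:
apply_moves([
  [-12,-51,0,0,0,0],
  [-12,-51,0,0,0,0],
  [-12,-51,0,0,0,0],
  [-12,-51,0,0,0,0],
  [-12,-51,0,0,0,0],
])

```text
time: 10.05
tool_pos: [520.2, -343.8, 187.0]
tcp_rot: [180.0, -0.0, 167.3]
ft_force: [0.8, -0.6, 0.2]
finger_gap: 82.2
grip_force: 0.0
```

Emit:
apply_moves([
  [0,0,0,0,0,-0.166],
  [0,0,0,0,0,-0.166],
  [0,0,0,0,0,-0.166],
  [0,0,0,0,0,0],
  [0,0,0,0,0,0],
])

```text
time: 10.68
tool_pos: [520.6, -342.0, 187.1]
tcp_rot: [180.0, -0.0, -164.4]
ft_force: [0.2, -0.4, 0.7]
finger_gap: 82.1
grip_force: 0.0
```

```bash
python3 - <<'E'
from h import *
T=pose();s=sense();print(s['time'],T[1],s['tcp_rot'],s['joint_pos'],s['finger_gap'])
p,d=eyes.snapshot("wrist");C=cloud("wrist",d,T);cv2.imwrite("pics/w1.png",p[:,:,::-1])
m=(d>0)&(np.abs(C[...,0]-521)<75)&(np.abs(C[...,1]+343)<75)&(C[...,2]>34)&(C[...,2]<50)
r=rect(C[m][:,:2]);print('box',m.sum(),r,np.median(C[m],0))
yaw=(r[2] if r[1][0]>r[1][1] else r[2]-90)
print(to_tool([r[0][0],r[0][1],10],yaw+180))
E
```

```text
10.675 [ 520.61121938 -342.02957724  187.09104554] [ 1.79987209e+02 -1.37197443e-02 -1.64393849e+02] [-3.80166755e+01  1.23174076e+01  8.44953956e+01 -3.48453981e-03
  8.32056321e+01 -1.43622412e+02] 82.0801234336197
box 1417 (array([ 524.2, -343. ]), array([99.3, 60.1]), 15.9) [ 522.09663888 -342.2534267    41.31203137]
[array([ -3.2,  -2. , 177.2]), array([ 0.   , -0.   , -0.004])]
```

View pics/w1.png

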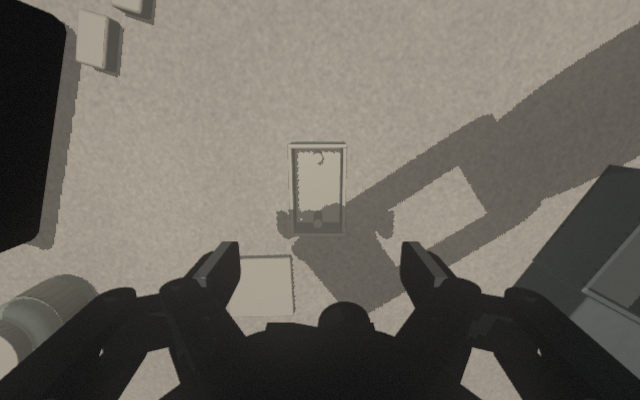

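The box shows at (318,188), square to the fingers and centred between them. The lamp is at the far left, clear of the arm. I'll descend and grip.

Emit:
apply_moves([
  [-2,-1,45,0,0,0],
  [0,0,45,0,0,0],
  [0,0,40,0,0,0],
  [0,0,30,0,0,0],
  [0,0,17,0,0,0],
])

```text
time: 11.35
tool_pos: [522.0, -341.6, 8.2]
tcp_rot: [179.9, -0.1, -164.3]
ft_force: [-1.2, 0.1, 0.2]
finger_gap: 82.2
grip_force: 0.0
```

Emit:
apply_moves([
  [0,0,0,0,0,0],
  [0,0,0,0,0,0],
  [0,0,0,0,0,0],
  [0,0,0,0,0,0],
  [0,0,0,0,0,0],
], fingers=50, grip_force=25)

```text
time: 11.98
tool_pos: [523.2, -342.6, 10.7]
tcp_rot: [-180.0, 0.0, -164.2]
ft_force: [1.4, 0.2, 2.1]
finger_gap: 59.6
grip_force: 29.3
```

Emit:
apply_moves([
  [0,0,-10,0,0,0],
  [0,0,-35,0,0,0],
  [0,0,-45,0,0,0],
  [0,0,-45,0,0,0],
  [0,0,-45,0,0,0],
])

```text
time: 12.6
tool_pos: [522.9, -342.4, 192.6]
tcp_rot: [-180.0, 0.0, -164.2]
ft_force: [0.2, 0.4, -1.2]
finger_gap: 59.7
grip_force: 28.7
```

Emit:
apply_moves([
  [0,0,0,0,0,0.166],
  [0,0,0,0,0,0.167],
  [0,0,0,0,0,0.166],
  [16.5,53,0,0,0,0],
  [16.5,53,0,0,0,0],
])

```text
time: 13.22
tool_pos: [513.9, -230.9, 190.8]
tcp_rot: [180.0, 0.0, 167.1]
ft_force: [1.4, 0.3, 0.0]
finger_gap: 59.8
grip_force: 28.8
```

Emit:
apply_moves([
  [16.5,53,0,0,0,0],
  [16.5,53,0,0,0,0],
  [16.5,53,0,0,0,0],
  [16.5,53,0,0,0,0],
  [16,53,0,0,0,0],
])

```text
time: 13.85
tool_pos: [492.5, 46.5, 191.3]
tcp_rot: [180.0, 0.1, 167.2]
ft_force: [0.6, -0.3, -2.1]
finger_gap: 59.4
grip_force: 28.8
```

Emit:
apply_moves([
  [0,0,0,0,0,0],
  [0,0,30,0,0,0],
  [0,0,20,0,0,0],
  [0,0,0,0,0,0],
  [0,0,0,0,0,0],
])

```text
time: 14.48
tool_pos: [493.4, 44.2, 141.5]
tcp_rot: [180.0, 0.1, 167.2]
ft_force: [0.0, -1.2, -0.6]
finger_gap: 59.7
grip_force: 28.8
```

```bash
python3 - <<'E'
from h import *
T=pose();s=sense();print(s['time'],T[1],s['tcp_rot'],s['ft_force'],s['finger_gap'])
p,d=eyes.snapshot("wrist");C=cloud("wrist",d,T);cv2.imwrite("pics/w2.png",p[:,:,::-1])
print(to_tool([492.5,45,16],167.2))
E
```

```text
14.475 [493.42005977  44.2224519  141.51061316] [1.79993028e+02 7.49565898e-02 1.67196082e+02] [ 0.00294354 -1.24046843 -0.58133628] 59.73009119531073
[array([  1.6,   0.4, 125.8]), array([0.   , 0.002, 0.   ])]
```

View pics/w2.png

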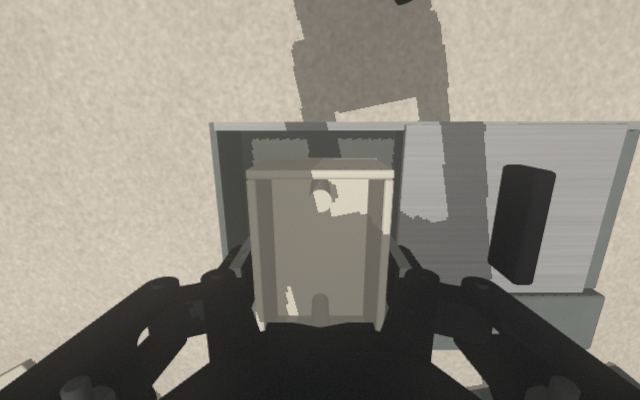

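The box is held square at (320,240), above the open store. I'll shift 5 mm away from the cover edge and lower it.

Emit:
apply_moves([
  [1.5,-5,5,0,0,0],
  [0,0,30,0,0,0],
  [0,0,30,0,0,0],
  [0,0,25,0,0,0],
  [0,0,0,0,0,0],
])

```text
time: 15.15
tool_pos: [488.3, 40.0, 48.5]
tcp_rot: [-179.9, -0.2, 167.2]
ft_force: [-0.1, -0.1, -1.4]
finger_gap: 59.4
grip_force: 28.7
```

Emit:
apply_moves([
  [0,0,15,0,0,0],
  [0,0,10,0,0,0],
  [0,0,5,0,0,0],
  [0,0,4,0,0,0],
  [0,0,0,0,0,0],
])

```text
time: 15.78
tool_pos: [490.1, 40.3, 16.2]
tcp_rot: [-180.0, -0.0, 167.2]
ft_force: [0.5, 0.5, -1.8]
finger_gap: 59.4
grip_force: 28.9
```

Emit:
apply_moves([
  [0,0,0,0,0,0],
  [0,0,0,0,0,0],
  [0,0,0,0,0,0],
  [0,0,0,0,0,0],
  [0,0,0,0,0,0],
], fingers=70)

```text
time: 16.4
tool_pos: [490.4, 40.2, 16.5]
tcp_rot: [180.0, 0.0, 167.2]
ft_force: [-0.3, -2.6, 0.7]
finger_gap: 70.4
grip_force: 0.0
```

Emit:
apply_moves([
  [0,0,-10,0,0,0],
  [0,0,-25,0,0,0],
  [0,0,-45,0,0,0],
  [0,0,-45,0,0,0],
  [0,0,-45,0,0,0],
])

```text
time: 17.02
tool_pos: [490.1, 40.5, 188.5]
tcp_rot: [180.0, 0.0, 167.2]
ft_force: [1.1, -0.3, 0.4]
finger_gap: 70.0
grip_force: 0.0
```

```bash
python3 - <<'E'
from h import *
T=pose();s=sense();print(s['time'],T[1],s['tcp_rot'],s['ft_force'],s['finger_gap'])
p,d=eyes.snapshot("wrist");C=cloud("wrist",d,T);cv2.imwrite("pics/w3.png",p[:,:,::-1])
m=(d>0)&(np.hypot(C[...,0]-490,C[...,1]-40)<62)&(C[...,2]>40)&(C[...,2]<55)
print('rim',m.sum(),rect(C[m][:,:2]),np.percentile(C[m][:,2],[5,50,95]))
m=(d>0)&(np.hypot(C[...,0]-524,C[...,1]-184)<75)&(C[...,2]>104)&(C[...,2]<122)
r=rect(C[m][:,:2]);print('grip',m.sum(),r,np.median(C[m],0));print(to_tool([*(np.array(r[0])+[-7.8,1.8]),88],167.2))
E
```

```text
17.025 [490.06473485  40.46493898 188.49847548] [1.79974925e+02 3.75756255e-02 1.67245065e+02] [ 1.12236808 -0.30539582  0.37266623] 69.99487998994734
rim 1440 (array([491.5,  40.9]), array([60.1, 99.6]), 77.4) [41.94097077 46.3459274  47.6628585 ]
grip 2020 (array([526.1, 182.5]), array([14.8, 79.2]), 78.0) [522.84639523 181.30176737 112.20580968]
[array([  8.4, 145.6, 107.9]), array([0.002, 0.01 , 0.001])]
```

View pics/w3.png

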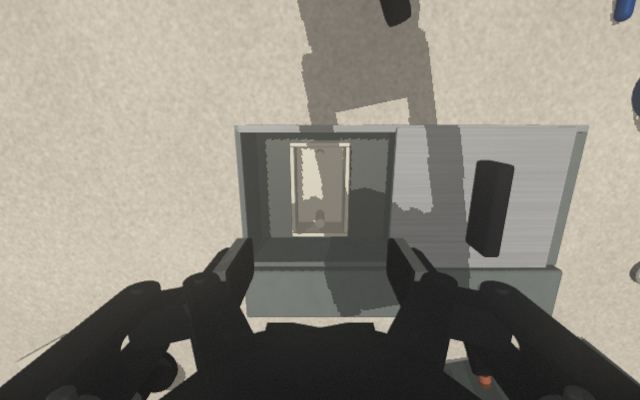

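The box lies flat in the store at (320,190), rim at about 46 mm. The cover grip is at (490,208). Next: grip the cover again.

Emit:
apply_moves([
  [2,48,0,0,0,0],
  [2,48,0,0,0,0],
  [1.5,48,0,0,0,0],
  [0,0,0,0,0,0],
  [0,0,0,0,0,0],
], fingers=60)

```text
time: 17.7
tool_pos: [516.4, 181.9, 186.4]
tcp_rot: [-180.0, -0.0, 167.3]
ft_force: [-0.4, -1.0, 0.4]
finger_gap: 60.0
grip_force: 0.0
```

Emit:
apply_moves([
  [0,0,40,0,0,0],
  [0,0,35,0,0,0],
  [0,0,15,0,0,0],
  [0,0,10,0,0,0],
  [0,0,0,0,0,0],
])

```text
time: 18.32
tool_pos: [516.9, 181.6, 86.6]
tcp_rot: [180.0, 0.0, 167.2]
ft_force: [-0.3, 0.3, -0.1]
finger_gap: 60.1
grip_force: 0.0
```

Emit:
apply_moves([
  [0,0,0,0,0,0],
  [0,0,0,0,0,0],
  [0,0,0,0,0,0],
  [0,0,0,0,0,0],
  [0,0,0,0,0,0],
], fingers=5, grip_force=30)

```text
time: 18.95
tool_pos: [517.4, 182.2, 87.3]
tcp_rot: [180.0, 0.1, 167.2]
ft_force: [-0.6, 0.1, 6.3]
finger_gap: 13.6
grip_force: 31.6
```

Emit:
apply_moves([
  [0,-8,0,0,0,0],
  [0,-16,0,0,0,0],
  [0,-18,0,0,0,0],
  [0,-18,0,0,0,0],
  [0,-16,0,0,0,0],
])

```text
time: 19.58
tool_pos: [500.5, 107.2, 87.3]
tcp_rot: [179.9, 0.1, 167.2]
ft_force: [1.1, 1.6, 6.3]
finger_gap: 13.4
grip_force: 31.7
```

Emit:
apply_moves([
  [0,-18,0,0,0,0],
  [0,-18,0,0,0,0],
  [0,-14,0,0,0,0],
  [0,-8,0,0,0,0],
  [0,-3,0,0,0,0],
])

```text
time: 20.2
tool_pos: [487.1, 47.6, 87.3]
tcp_rot: [180.0, 0.1, 167.2]
ft_force: [0.8, 1.8, 6.5]
finger_gap: 13.4
grip_force: 31.8
```

Emit:
apply_moves([
  [0,-1,0,0,0,0],
  [0,-1,0,0,0,0],
  [0,-1,0,0,0,0],
  [0,-0.5,0,0,0,0],
  [0,0,0,0,0,0],
])

```text
time: 20.82
tool_pos: [486.5, 44.6, 87.4]
tcp_rot: [180.0, 0.1, 167.2]
ft_force: [-0.0, 1.1, 6.1]
finger_gap: 13.6
grip_force: 31.8
```

Emit:
apply_moves([
  [0,-0.5,0,0,0,0],
  [0,-0.5,0,0,0,0],
  [0,0,0,0,0,0],
  [0,0,0,0,0,0],
  [0,0,0,0,0,0],
])

```text
time: 21.45
tool_pos: [486.3, 44.2, 87.3]
tcp_rot: [179.9, 0.1, 167.2]
ft_force: [1.8, 4.4, 4.9]
finger_gap: 13.7
grip_force: 31.7
```

Emit:
apply_moves([
  [0,0,0,0,0,0],
  [0,0,0,0,0,0],
  [0,0,0,0,0,0],
  [0,0,0,0,0,0],
  [0,0,0,0,0,0],
], fingers=60)

```text
time: 22.08
tool_pos: [485.3, 43.9, 86.2]
tcp_rot: [-180.0, -0.0, 167.2]
ft_force: [-0.7, -0.1, 0.9]
finger_gap: 60.0
grip_force: 0.0
```

Emit:
apply_moves([
  [0,0,-15,0,0,0],
  [0,0,-30,0,0,0],
  [0,0,-40,0,0,0],
  [0,0,-30,0,0,0],
  [0,0,0,0,0,0],
])

```text
time: 22.7
tool_pos: [487.6, 43.9, 205.7]
tcp_rot: [179.9, 0.4, 167.2]
ft_force: [-0.1, -0.4, -0.6]
finger_gap: 60.4
grip_force: 0.0
```

```bash
python3 - <<'E'
from h import *
T=pose();s=sense();print(s['time'],T[1],s['ft_force'],s['finger_gap'])
p,d=eyes.snapshot("wrist");C=cloud("wrist",d,T);cv2.imwrite("pics/w4.png",p[:,:,::-1])
m=(d>0)&(np.hypot(C[...,0]-492,C[...,1]-43)<70)&(C[...,2]>104)&(C[...,2]<122)
print('grip (was 495,43 / 492.4,43.7)',m.sum(),rect(C[m][:,:2]),np.median(C[m],0))
E
```

```text
22.7 [487.6056684   43.90217881 205.74880071] [-0.0906648  -0.38939474 -0.60871669] 60.422077742181784
grip (was 495,43 / 492.4,43.7) 1376 (array([494.9,  43.2]), array([13.8, 79.1]), 77.6) [492.55173668  43.92805524 112.57798552]
```

View pics/w4.png

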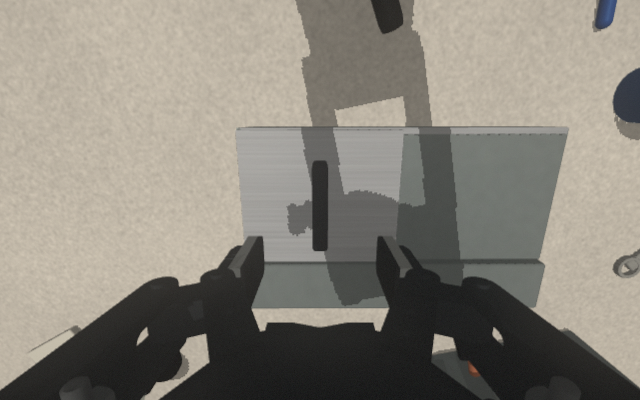

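The cover is shut, with its grip at (320,205) back at its starting position. The robot is clear of everything.

```bash
python3 -c "
from bench import job
print(job.hand_in())"
```

```text
the job is handed in; nothing more can be done
None
```

The job is handed in at about 23 s: the wall box lies flat in the store and the cover is fully shut; the cover slid freely, so I never flipped the lever, and I kept clear of the lamp and cup.

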